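Shim the wobbly stirrer

TASK

The magnetic stirrer rocks because its front right foot has lost its rubber pad. Push the loose wooden wedge along the bench, thin end first, under that bare foot until it is snug, then press down on the stirrer's top at that corner to show that it no longer rocks, and finish while still pressing firmly. Only push and press: do not pick anything up, do not shove the stirrer along, and leave the timer, beaker and marker alone.

Things in the scene. Friction and masses are not known exactly. Their poses are not given: they have to be found in the camera images.
- stirrer: low white magnetic stirrer, 150 x 150 mm, about 2.2 kg, loose. Origin: centre of its footprint at bench height; x points from the front (grey panel, black knob; robot's side) to the rear, y to its left, z up. Housing from z = 24 mm (open beneath) to 62 mm; a round plate, radius 50 mm, centred at x = y = 14 mm rises 5 mm above it. Three 22 mm rubber feet at x, y = +-55 mm, a bare stub at front right.
- stub (a point): centre of the underside of the bare steel stub foot at the stirrer's front right (x = y = -55 mm), 14 mm in diameter. It hangs 7 mm above the bench, since the stirrer's weight rests on the other three feet. Axes as the stirrer's.
- corner (a point): point on the flat housing top straight above the stub, 62 mm above the bench, 20 mm from the front and right edges. Without the wedge, pressing here with about 2 N tips the stirrer until the stub meets the bench (5 degrees). Some 6 to 15 N is a firm press. Axes as the stirrer's.
- wedge: loose plain wooden wedge flat on the bench, 80 mm long, 44 mm wide, 60 g; evenly sloped from 18 mm high at the thick end to 2 mm at the thin end. Origin: centre of its underside; x points to the thin end (x = +40 mm), z up. It starts in front of the stirrer, thin end roughly towards the stub. It is snug when its origin is about 20 mm short of the stub's centre.
- wedge_back (a point): centre of the upright flat face of the wedge's thick end (44 mm wide, 18 mm high), the face to push on, 9 mm above the bench; axes as the wedge's. The wedge slides with about 1 N or less; the push rises steeply once it fills the gap. About 5 N leaves it snug, and friction keeps it there.
- lab_timer: small white kitchen-type timer with a round black dial, 63 x 68 x 57 mm, standing to the right of the work; origin at the centre of its underside.
- beaker: clear beaker, 55 mm in diameter, 71 mm high, to the right of the work; origin at the centre of its underside.
- marker: white marker pen with a black cap, 16 x 128 x 16 mm, lying to the right of the work; origin at its underside, middle.
There are look-alikes about, which are no part of the job. There is more than one size of the wedge; the job needs the smallest.

How it is judged (in metres and radians):
On the way:
1. the wedge has been pushed under the bare stub (x of stub in the frame of wedge between -0.035 and 0.03 m and y of stub in the frame of wedge between -0.022 and 0.022 m), for 0.1 s.
At the end, for the whole second after the job is handed in: Fingers press the stirrer's top with over 3.5 N, within 40 mm of the corner above the stub; the wedge is under the stub (at most 30 mm short of centred, stub within its width) and carries over 1 N; stirrer level within 0.012 rad; both at rest (contact force between the fingers and stirrer above 3.5 N and contact force between wedge and stirrer above 1 N and horizontal distance between the grasp point and corner below 0.04 m and angle between stirrer's own z axis and vertical below 0.012 rad and x of stub in the frame of wedge below 0.03 m and y of stub in the frame of wedge between -0.022 and 0.022 m and linear speed of each of stirrer, wedge below 0.01 m/s); the arm keeps its last pose, push and grip.
It fails at once if the wedge is lifted off the bench (height (world z) of wedge above 0.015 m).
It fails at once if the stirrer is lifted or tipped up (height (world z) of stirrer above 0.015 m or angle between stirrer's own z axis and vertical above 0.15 rad).
It fails at once if the stirrer is shoved more than 25 mm along the bench (distance of stirrer from where it was at the start of the episode above 0.025 m).
It fails at once if the timer, beaker or marker is moved by more than 30 mm (distance of any of lab_timer, beaker, marker from where it was at the start of the episode above 0.03 m).
It also fails if it takes over 48 s, if anything falls off the work surface, if the arm or the gripper's body presses on something with over 40 N, if the wrist force passes 120 N, or if a joint passes its speed limit or range.

ROBOT

A 6-joint arm with a two-finger parallel gripper is mounted at the origin on a cart in front of the work surface, level with it; the furniture and walls round the work are solid. World frame = base frame: x ahead of the robot, y to its left, z up, the work surface at z = 0. Lengths are in m, angles in degrees, forces in N, time in s.
With the tool pointing down it reaches from about 0.4 to 0.825 m from the base axis. Payload 7 kg.
Tool frame: the origin (TCP) lies on the centre line of the jaws, within the pads' length; the fingertips stand 8 mm ahead of it and the grasp point (between the pads) lies 11 mm behind it; z points along the fingers, y is the line along which they close (so a half turn about z gives the same grasp; the last joint's range is limited). The gripper opens to 88 mm and grips with 3 to 60 N. Pads are 19 mm wide; open, the fingers measure 130 mm over their backs; the gripper's body (78 mm by 193 mm) begins 47 mm behind the grasp point.
Start: joints at [87.783, 20.546, 0.682, 0, -70.136, -16.507], TCP at [0.217, 0.639, 0.235] pointing down, gripper open.
Joint ranges: [-176.03, 176.03], [-82.01, 121.73], [-58.28, 71.71], [-173.87, 95.51], [-174.79, -0.11], [-173.66, 173.66]. Speed limits (degrees/s): [136.94, 136.94, 172.46, 180, 180, 180].

INTERFACE

Orientations are given as [roll, pitch, yaw] about the fixed x, y, z axes, in that order (R = Rz(yaw) Ry(pitch) Rx(roll)).
In Python, from plant import telemetry, viewer, close_job, models gives the robot as it stands.
- The arm moves only by the shell command python3 -m handwheel 'ROWS' [FORCE]. ROWS is JSON, a list of rows, each an object with "grip": the closure, from -1 (fully open) to 1 (shut); "travel": the shift along the tool's x, y, z as a fraction of full scale, a list of three; "spin": the turn about the tool's z as a fraction of full scale. A call has 1 to 8 rows; each row shifts and turns the commanded pose from where the row before left it, along the tool's axes as they then stand; what a row does not reach is not made up. Full scale, the value 1, is 0.025 m for a shift and 5 degrees for a turn. A row lasts 1/8 s, in which the tool goes at most 62.5 mm and 10.7 degrees, less where a joint would pass 70% of its speed; a pose out of reach is approached as far as the arm can. A call with a number of a shift or a turn outside -1 to 1 is refused whole. A call with a gripper value outside its range is refused whole. The fingers move at their own pace and stop on an object; FORCE is the grip in N (left out, the last holds). Time passes only in rows, so rows that do not move let the fingers close. It gives the time, the measured TCP pose, the force, the opening and the grip force at its end, in the units of the state.
- telemetry.get_state(): the state, without advancing time (a new reading comes with each control period).
- viewer.capture(name): name is "scene" or "top"; returns the picture (384x512x3 uint8, red, green, blue); there is no depth.
- viewer.calibration(name): a dict with "fx", "fy", "cx", "cy" (pixels), "k1" (the pictures are not rectified: a ray, as slopes to the right and down, at radius r is drawn at 1 + k1 r^2 times it, then the intrinsics apply), "T" (4x4, takes a point from camera to world coordinates). Camera axes: x right, y down, z forward; pixel columns grow to the right and rows downward; lengths in m; the calibration is good to about 2 mm. A picture is of the moment at which its call begins. calibration takes no time and is no camera call.
- close_job(): hands the job in; it is judged then, once.
Trained networks look in the newest picture that a camera, given by its name, has taken for a name from the list of things; names that differ only in an ending like _2 or _b are one class to them, and where a whole thing is asked for, a point or a joint stands for the part that bears it (a point fixed in the world has none). Each returns a list of dicts, best first, with "p" (0 to 1); they miss things now and then, are a little off and sometimes report something else, mostly with a low value. They report only what shows in the picture. A call takes as long as a camera call. They do not tell look-alikes from the thing itself.
- models.find_in(camera, thing): "position" ([column, row] in pixels, amid what is visible of it).
The state is a dict: "time_s": time; "joints": joint angles; "qd": joint speeds; "joint_torque": joint torques, N m; "tcp_pos": TCP position; "eef_rot": TCP orientation; "contact_force": force on the tool from outside, world axes, zero at the start; "moment": the same for the moment, N m; "gripper_width": finger opening in m; "gripper_force": force on a finger pad.
Only numpy, scipy, OpenCV 4.12 (cv2) and the standard library are available. Lean on these libraries where they do the work, as an engineer would, in place of code of your own. Each camera call takes 0.05 s, during which the arm holds its last target. There are 200 camera calls.

## Working session

There is one attempt and no reset: what is moved stays moved. The work goes in short steps, Python scripts to look and compute and a shell command to move; the robot and the scene stay as the last step left them, time stands still between calls to the robot, and variables do not carry over. Pictures are saved under pics/ and viewed, at most 10 in all, crops included, and the job is handed in when it is done.

```bash
mkdir -p pics
cat > h.py <<'E'
import numpy as np, cv2
from plant import telemetry, viewer, close_job, models
def px2w(cam,uv,z):
    c=viewer.calibration(cam); x=(uv[0]-c['cx'])/c['fx']; y=(uv[1]-c['cy'])/c['fy']
    s=1.0
    for _ in range(20):
        r2=(x*x+y*y)/s**2; s=1+c['k1']*r2
    d=np.array([x/s,y/s,1]); T=np.array(c['T']); d=T[:3,:3]@d; o=T[:3,3]
    return o+d*(z-o[2])/d[2]
def save(cam,n):
    im=viewer.capture(cam); cv2.imwrite(f'pics/{n}.png',cv2.cvtColor(np.array(im),cv2.COLOR_RGB2BGR)); return im
E
python3 - <<'E'
from h import *
print(telemetry.get_state())
for cam in('top','scene'):
    save(cam,cam+'0')
    c=viewer.calibration(cam);print(cam,c['fx'],c['k1'],np.round(np.array(c['T']),3).tolist())
    for t in('stirrer','wedge','wedge_back','stub','corner','lab_timer'):
        for r in models.find_in(cam,t)[:4]: print(t,round(r['p'],2),np.round(r['position'],1),np.round(px2w(cam,r['position'],0.062 if t in('stirrer','corner') else 0.007),3)[:2])
E
```

```text
{'time_s': 0.0, 'joints': array([ 8.77832918e+01,  2.05903657e+01,  6.34894994e-01, -2.05056129e-02,
       -7.01366442e+01, -1.65068673e+01]), 'qd': array([ 0.03613854,  0.03575248, -0.0006498 , -0.08953146, -0.00334069,
       -0.01746302]), 'joint_torque': array([-2.03026202e-04, -5.82722497e+01,  2.93059462e+01,  6.99705586e+00,
        7.01544690e-03, -1.81405326e-04]), 'tcp_pos': array([0.21654659, 0.6388217 , 0.23364206]), 'eef_rot': array([ 1.79906204e+02, -7.69293020e-03, -1.87305521e+01]), 'contact_force': array([-0.54067736,  0.4114389 , -0.220181  ]), 'moment': array([ 0.01792109, -0.01712858,  0.07168659]), 'gripper_force': 0.0, 'gripper_width': 0.08748079816884359}
top 358.9054869852861 -0.06166872872041811 [[0.016, -0.996, 0.09, 0.481], [-0.999, -0.018, -0.027, 0.07], [0.028, -0.089, -0.996, 0.925], [0.0, 0.0, 0.0, 1.0]]
stirrer 0.96 [219.1 153. ] [0.637 0.144]
stirrer 0.26 [331.8 198.1] [ 0.532 -0.132]
wedge 0.96 [279.3 224.6] [ 0.466 -0.009]
wedge 0.71 [235.  216.1] [0.486 0.104]
wedge 0.7 [151.5 214.5] [0.486 0.316]
wedge_back 0.98 [153.6 211.9] [0.492 0.311]
wedge_back 0.96 [279.1 226.2] [ 0.462 -0.009]
wedge_back 0.92 [236.1 213.6] [0.492 0.101]
stub 0.69 [214.5 152.7] [0.648 0.16 ]
corner 0.69 [221.  151.9] [0.64  0.139]
lab_timer 0.71 [327.8 155. ] [ 0.648 -0.134]
scene 432.34980812010065 0.03362401730723036 [[0.987, 0.138, -0.077, 0.629], [0.158, -0.849, 0.505, -0.424], [0.004, -0.511, -0.86, 0.896], [0.0, 0.0, 0.0, 1.0]]
stirrer 0.67 [297.1 163.6] [0.645 0.135]
wedge 0.76 [210.1 218.1] [ 0.466 -0.008]
wedge 0.59 [242.7 110.6] [0.486 0.317]
wedge_back 0.79 [250.1 112.8] [0.506 0.313]
wedge_back 0.71 [210.2 214.3] [0.465 0.002]
wedge_back 0.56 [226.4 179.6] [0.484 0.099]
stub 0.96 [298.8 160. ] [0.65  0.184]
corner 0.72 [296.7 162.2] [0.644 0.139]
lab_timer 0.59 [281.6 281.8] [ 0.646 -0.129]
```

```bash
python3 -c "
import cv2,numpy as np
a=cv2.imread('pics/top0.png');cv2.imwrite('pics/top0b.png',cv2.resize(a,(800,600),interpolation=cv2.INTER_CUBIC))"
```

```text
(no output)
```

View pics/top0b.png

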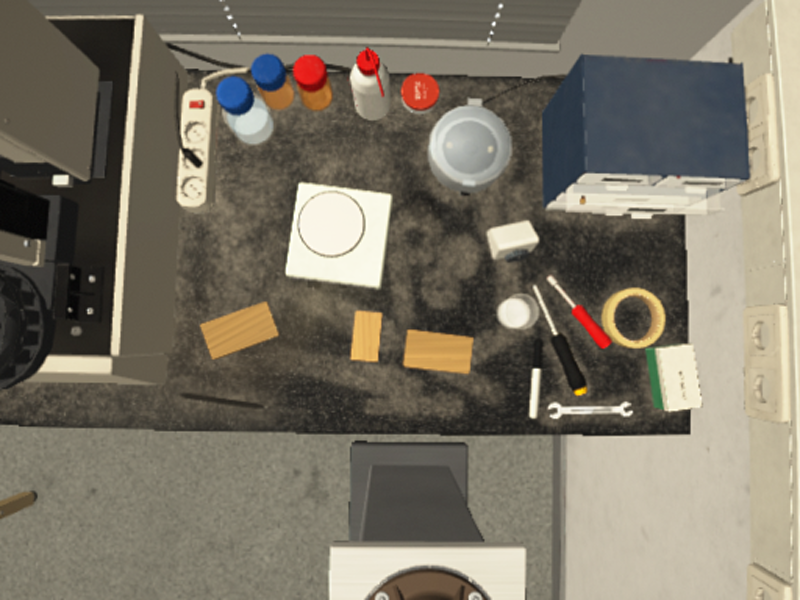

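View pics/scene0.png

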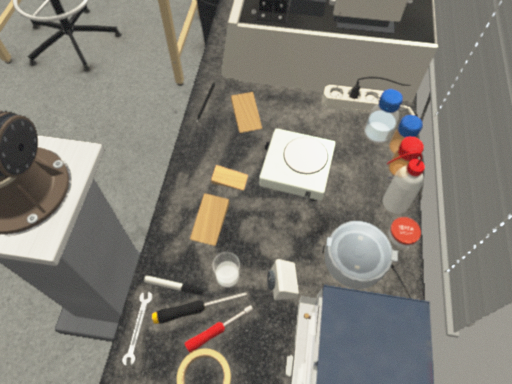

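The top view shows the stirrer (its top corners at about (299,183), (392,191), (381,287) and (286,277) in the 800-px picture). The smallest wedge is at about (367,336), in front of the front-right corner. The two bigger blocks at (240,330) and (438,351) are look-alikes. Next I segment both.

Run:
```python
from h import *
a=cv2.imread('pics/top0.png'); hsv=cv2.cvtColor(a,cv2.COLOR_BGR2HSV)
def quad(mask,seed):
    n,l=cv2.connectedComponents(mask.astype(np.uint8)); m=(l==l[seed[1],seed[0]]).astype(np.uint8)
    c=max(cv2.findContours(m,cv2.RETR_EXTERNAL,cv2.CHAIN_APPROX_NONE)[0],key=cv2.contourArea)
    c=cv2.convexHull(c); 
    q=cv2.approxPolyN(c,4)
    return q.reshape(-1,2).astype(float), m.sum()
w,n1=quad((hsv[...,1]>70)&(hsv[...,2]>110),(235,216)); print(w,n1)
s,n2=quad((hsv[...,1]<45)&(hsv[...,2]>170),(230,170)); print(s,n2)
print('wedge'); print(np.round([px2w('top',p,0.01) for p in w],4)[:,:2])
S=np.array([px2w('top',p,0.062)[:2] for p in s]);print('stir',np.round(S,4), S.mean(0),[np.linalg.norm(S[i]-S[i-1]) for i in range(4)])
cr=a[110:245,170:310]; cv2.imwrite('pics/crop.png',cv2.resize(cr,None,fx=4.4,fy=4.4,interpolation=cv2.INTER_CUBIC))
```

```text
[[244. 199.]
 [242. 231.]
 [223. 231.]
 [226. 197.]] 608
[[250. 124.]
 [242. 184.]
 [182. 176.]
 [191. 116.]] 3496
wedge
[[0.5293 0.0818]
 [0.4482 0.0853]
 [0.4474 0.1333]
 [0.5336 0.1277]]
stir [[0.7111 0.07  ]
 [0.5627 0.0866]
 [0.5795 0.2317]
 [0.7281 0.2152]] [0.64535838 0.15090903] [np.float64(0.14622298180379556), np.float64(0.14926047576996776), np.float64(0.1460756661730532), np.float64(0.14958318011200028)]
```

View pics/crop.png

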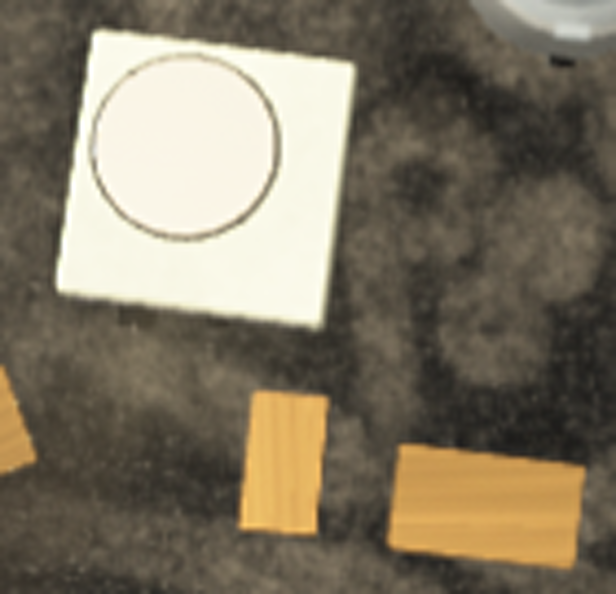

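The crop confirms the layout. The knob is at (130,315), so the front faces the robot. The wedge corners are about (252,391), (328,396), (317,535) and (240,530), with the thin end at the top, facing the stirrer.

Run:
```python
from h import *
f=lambda u,v:((u+.5)/4.4-.5+170,(v+.5)/4.4-.5+110)
P=[px2w('top',f(*p),z)[:2] for p,z in (((252,391),.002),((328,396),.002),((317,535),.018),((240,530),.018))]
P=np.array(P);print(P.round(4)); t=(P[0]+P[1])/2;b=(P[2]+P[3])/2;print('thin',t,'back',b,'yaw',np.degrees(np.arctan2(*(t-b)[::-1])),np.linalg.norm(t-b))
S=np.array([px2w('top',f(*p),.062)[:2] for p in((94,30),(356,62),(322,328),(56,292))]);print(S.round(4))
c=S.mean(0); d=S[0]+S[1]-S[2]-S[3]; th=np.arctan2(d[1],d[0]);R=np.array([[np.cos(th),-np.sin(th)],[np.sin(th),np.cos(th)]])
st=c+R@[-.055,-.055];print(c,np.degrees(th),'stub',st,'dir back->stub',np.degrees(np.arctan2(*(st-b)[::-1])))
```

```text
[[0.5303 0.1258]
 [0.5282 0.0814]
 [0.4479 0.086 ]
 [0.4501 0.1299]]
thin [0.52925001 0.10362169] back [0.44900574 0.10794483] yaw -3.0838120696699667 0.08036063612178562
[[0.7271 0.2153]
 [0.7119 0.0687]
 [0.5624 0.0847]
 [0.5795 0.2309]]
[0.64520915 0.14990899] -6.080782701795736 stub [0.58469242 0.10104462] dir back->stub -2.911210839949393
```

Run:
```python
from h import *
c=viewer.calibration('scene');o=np.array(c['T'])[:3,3]
for bot,top in (((330,92),(330,28)),((226,80),(232,22)),((430,103),(435,40))):
    b=px2w('scene',bot,0); q=px2w('scene',top,0); d=q-o; t=(b[1]-o[1])/d[1]; print(b.round(3),(o+d*t).round(3))
for p,z in (((70,238),.1),((70,238),.2),((100,228),0)): print(px2w('top',p,z).round(3))
```

```text
[0.711 0.426 0.   ] [0.678 0.426 0.209]
[ 0.42   0.424 -0.   ] [0.445 0.424 0.197]
[0.979 0.429 0.   ] [0.919 0.429 0.204]
[0.428 0.477 0.1  ]
[0.434 0.428 0.2  ]
[0.449 0.45  0.   ]
```

```bash
python3 -m handwheel '[{"grip":1,"travel":[0,0,-0.5],"spin":-0.785},{"grip":1,"travel":[0,0,-0.5],"spin":-0.785},{"grip":1,"travel":[0,0,-0.5],"spin":-0.785},{"grip":1,"travel":[0,0,-0.5],"spin":-0.785},{"grip":1,"travel":[0.39,0.86,0],"spin":0},{"grip":1,"travel":[0.39,0.86,0],"spin":0},{"grip":1,"travel":[0.39,0.86,0],"spin":0},{"grip":1,"travel":[0.39,0.86,0],"spin":0}]' 20
```

```text
time_s: 1.7
tcp_pos: [0.2514, 0.5504, 0.2846]
eef_rot: [-180.0, -0.0, -3.0]
contact_force: [0.7, -0.1, 0.1]
gripper_width: 0.013
gripper_force: 0.0
```

```bash
R='x'; python3 -m handwheel '[{"grip":1,"travel":[0.39,0.86,0],"spin":0},{"grip":1,"travel":[0.39,0.86,0],"spin":0},{"grip":1,"travel":[0.39,0.86,0],"spin":0},{"grip":1,"travel":[0.39,0.86,0],"spin":0},{"grip":1,"travel":[0.39,0.86,0],"spin":0},{"grip":1,"travel":[0.39,0.86,0],"spin":0},{"grip":1,"travel":[0.39,0.86,0],"spin":0},{"grip":1,"travel":[0.39,0.86,0],"spin":0}]'; python3 -m handwheel '[{"grip":1,"travel":[0.39,0.86,0],"spin":0},{"grip":1,"travel":[0.39,0.86,0],"spin":0},{"grip":1,"travel":[0.39,0.86,0],"spin":0},{"grip":1,"travel":[0.39,0.86,0],"spin":0},{"grip":1,"travel":[0.39,0.86,0],"spin":0},{"grip":1,"travel":[0.39,0.86,0],"spin":0},{"grip":1,"travel":[0,0,0],"spin":0},{"grip":1,"travel":[0,0,0],"spin":0}]'
```

```text
time_s: 2.7
tcp_pos: [0.3205, 0.374, 0.2846]
eef_rot: [-180.0, -0.0, -3.0]
contact_force: [1.1, 0.1, 0.1]
gripper_width: 0.0004
gripper_force: 0.0
time_s: 3.7
tcp_pos: [0.3717, 0.2433, 0.2846]
eef_rot: [-180.0, -0.0, -3.1]
contact_force: [0.3, 0.2, -0.2]
gripper_width: 0.0006
gripper_force: 0.0
```

```bash
python3 -m handwheel '[{"grip":1,"travel":[0.39,0.87,0],"spin":0},{"grip":1,"travel":[0.39,0.87,0],"spin":0},{"grip":1,"travel":[0.39,0.87,0],"spin":0},{"grip":1,"travel":[0.39,0.87,0],"spin":0},{"grip":1,"travel":[0.38,0.88,0],"spin":0},{"grip":1,"travel":[0.38,0.88,0],"spin":0},{"grip":1,"travel":[0,0,0.9],"spin":0},{"grip":1,"travel":[0,0,0.9],"spin":0}]'; python3 -m handwheel '[{"grip":1,"travel":[0,0,1],"spin":0},{"grip":1,"travel":[0,0,1],"spin":0},{"grip":1,"travel":[0,0,1],"spin":0},{"grip":1,"travel":[0,0,1],"spin":0},{"grip":1,"travel":[0,0,1],"spin":0},{"grip":1,"travel":[0,0,1],"spin":0},{"grip":1,"travel":[0,0,0.8],"spin":0},{"grip":1,"travel":[0,0,0],"spin":0}]'
python3 - <<'E'
from h import *
save('scene','s1');a=cv2.imread('pics/s1.png')[80:260,130:370];cv2.imwrite('pics/s1c.png',cv2.resize(a,None,fx=3.3,fy=3.3,interpolation=cv2.INTER_CUBIC))
E
```

```text
time_s: 4.7
tcp_pos: [0.4227, 0.11, 0.2391]
eef_rot: [-180.0, -0.0, -3.0]
contact_force: [0.1, -0.2, -0.5]
gripper_width: 0.0004
gripper_force: 0.0
time_s: 5.7
tcp_pos: [0.4217, 0.1094, 0.0684]
eef_rot: [179.9, 0.1, -3.0]
contact_force: [-0.7, -0.1, -0.1]
gripper_width: 0.0005
gripper_force: 0.0
```

View pics/s1c.png

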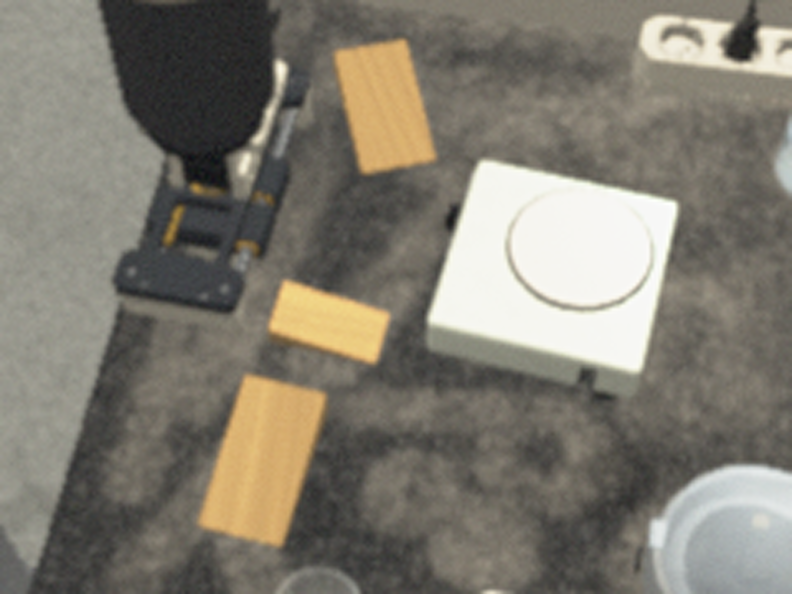

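The wedge's thick end is towards the gripper, and its thin end points at the stirrer's front-right corner. I'll lower the tool and start pushing.

```bash
python3 -m handwheel '[{"grip":1,"travel":[0,0,0.8],"spin":0},{"grip":1,"travel":[0,0,0.8],"spin":0},{"grip":1,"travel":[0,0,0.5],"spin":0},{"grip":1,"travel":[0,0,0.08],"spin":0},{"grip":1,"travel":[0,0,0],"spin":0},{"grip":1,"travel":[0.3,0,0],"spin":0},{"grip":1,"travel":[0.3,0,0],"spin":0},{"grip":1,"travel":[0.3,0,0],"spin":0}]';python3 -m handwheel '[{"grip":1,"travel":[0.3,0,0],"spin":0},{"grip":1,"travel":[0.3,0,0],"spin":0},{"grip":1,"travel":[0.3,0,0],"spin":0},{"grip":1,"travel":[0.3,0,0],"spin":0},{"grip":1,"travel":[0.3,0,0],"spin":0},{"grip":1,"travel":[0,0,0],"spin":0},{"grip":1,"travel":[0,0,0],"spin":0}]'
python3 - <<'E'
from h import *
save('scene','s2');a=cv2.imread('pics/s2.png')[80:260,130:370];cv2.imwrite('pics/s2c.png',cv2.resize(a,None,fx=3.3,fy=3.3,interpolation=cv2.INTER_CUBIC))
E
```

```text
time_s: 6.75
tcp_pos: [0.4457, 0.1084, 0.0153]
eef_rot: [-180.0, -0.0, -3.0]
contact_force: [-0.8, 0.4, 0.5]
gripper_width: 0.0005
gripper_force: 0.5
time_s: 7.62
tcp_pos: [0.4824, 0.1064, 0.015]
eef_rot: [180.0, 0.0, -3.0]
contact_force: [0.2, -0.3, -0.5]
gripper_width: 0.0007
gripper_force: 0.0
```

View pics/s2c.png

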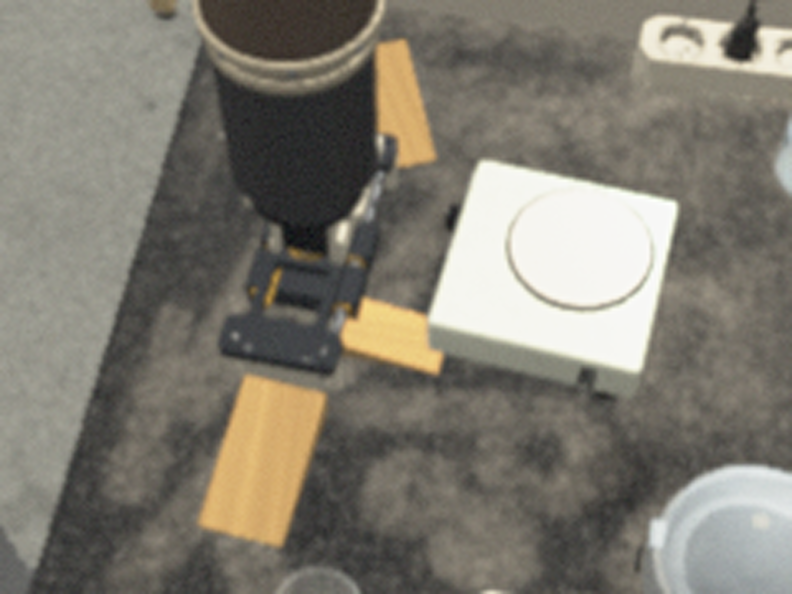

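The wedge's thin end is now going under the stirrer's front-right corner, at about (440,350). I'll keep going slowly and watch the force.

```bash
python3 -m handwheel '[{"grip":1,"travel":[0.2,0,0],"spin":0},{"grip":1,"travel":[0.2,0,0],"spin":0},{"grip":1,"travel":[0.2,0,0],"spin":0},{"grip":1,"travel":[0.2,0,0],"spin":0},{"grip":1,"travel":[0.2,0,0],"spin":0},{"grip":1,"travel":[0,0,0],"spin":0}]';for i in 1; do python3 -m handwheel '[{"grip":1,"travel":[0.08,0,0],"spin":0},{"grip":1,"travel":[0,0,0],"spin":0}]';done
```

```text
time_s: 8.43
tcp_pos: [0.508, 0.1052, 0.015]
eef_rot: [-180.0, -0.0, -3.0]
contact_force: [-0.5, -0.1, -0.2]
gripper_width: 0.0002
gripper_force: 0.0
time_s: 8.68
tcp_pos: [0.5095, 0.1051, 0.0151]
eef_rot: [-180.0, -0.0, -3.0]
contact_force: [-0.1, -0.1, -0.4]
gripper_width: 0.0004
gripper_force: 0.0
```

```bash
python3 -m handwheel '[{"grip":1,"travel":[0.08,0,0],"spin":0},{"grip":1,"travel":[0,0,0],"spin":0}]';python3 -m handwheel '[{"grip":1,"travel":[0.08,0,0],"spin":0},{"grip":1,"travel":[0,0,0],"spin":0}]'
```

```text
time_s: 8.93
tcp_pos: [0.5116, 0.105, 0.0151]
eef_rot: [-180.0, -0.0, -3.0]
contact_force: [0.1, -0.3, -0.1]
gripper_width: 0.0009
gripper_force: 0.0
time_s: 9.18
tcp_pos: [0.5135, 0.1048, 0.0151]
eef_rot: [180.0, 0.0, -3.0]
contact_force: [-0.2, 0.8, -0.5]
gripper_width: 0.0006
gripper_force: 0.1
```

```bash
python3 -m handwheel '[{"grip":1,"travel":[0.08,0,0],"spin":0},{"grip":1,"travel":[0,0,0],"spin":0}]'
```

```text
time_s: 9.43
tcp_pos: [0.5145, 0.1044, 0.0149]
eef_rot: [180.0, 0.1, -3.0]
contact_force: [-4.7, 0.6, 4.0]
gripper_width: 0.0002
gripper_force: 2.4
```

```bash
python3 -m handwheel '[{"grip":1,"travel":[0.02,0,0],"spin":0},{"grip":1,"travel":[0,0,0],"spin":0},{"grip":1,"travel":[0,0,0],"spin":0}]'
python3 - <<'E'
from h import *
save('scene','s3');a=cv2.imread('pics/s3.png')[80:260,130:370];cv2.imwrite('pics/s3c.png',cv2.resize(a,None,fx=3.3,fy=3.3,interpolation=cv2.INTER_CUBIC))
E
```

```text
time_s: 9.8
tcp_pos: [0.5145, 0.1043, 0.0149]
eef_rot: [179.9, 0.1, -3.0]
contact_force: [-6.5, 0.9, 4.8]
gripper_width: 0.0005
gripper_force: 3.4
```

View pics/s3c.png

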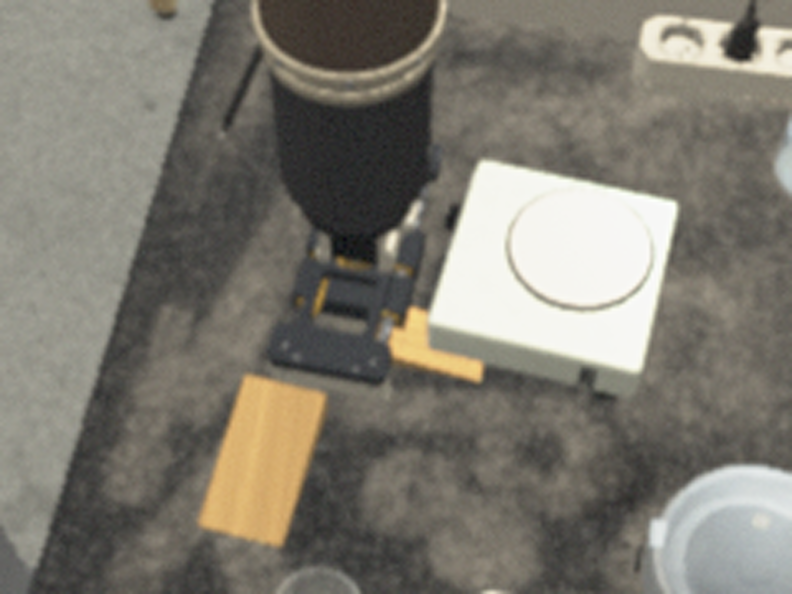

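The wedge is snug at 6.5 N, where I predicted. It sits under the front-right corner, with its right edge visible to (483,372), and the stirrer hasn't moved. I'll back off, rise and move over the corner.

```bash
python3 -m handwheel '[{"grip":1,"travel":[-0.1,0,0],"spin":0},{"grip":1,"travel":[-0.3,0,0],"spin":0},{"grip":1,"travel":[-0.4,0,0],"spin":0},{"grip":1,"travel":[0,0,0],"spin":0},{"grip":1,"travel":[0,0,-0.9],"spin":0},{"grip":1,"travel":[0,0,-0.9],"spin":0},{"grip":1,"travel":[0,0,-0.9],"spin":0},{"grip":1,"travel":[0,0,-0.5],"spin":0}]';python3 -m handwheel '[{"grip":1,"travel":[0,0,0],"spin":0},{"grip":1,"travel":[0.9,0,0],"spin":0},{"grip":1,"travel":[0.9,0,0],"spin":0},{"grip":1,"travel":[0.9,0,0],"spin":0},{"grip":1,"travel":[0.85,0,0],"spin":0},{"grip":1,"travel":[0,0,0],"spin":0},{"grip":1,"travel":[0,0,0],"spin":0}]'
```

```text
time_s: 10.85
tcp_pos: [0.4965, 0.1061, 0.0963]
eef_rot: [-179.9, -0.1, -3.0]
contact_force: [-0.6, 0.6, 0.4]
gripper_width: 0.0004
gripper_force: 0.0
time_s: 11.72
tcp_pos: [0.5836, 0.1008, 0.0939]
eef_rot: [180.0, 0.1, -3.0]
contact_force: [-0.1, 0.4, -0.2]
gripper_width: 0.0007
gripper_force: 0.0
```

```bash
python3 -m handwheel '[{"grip":1,"travel":[0,0,0.3],"spin":0},{"grip":1,"travel":[0,0,0.3],"spin":0},{"grip":1,"travel":[0,0,0.2],"spin":0},{"grip":1,"travel":[0,0,0.08],"spin":0},{"grip":1,"travel":[0,0,0.04],"spin":0},{"grip":1,"travel":[0,0,0],"spin":0},{"grip":1,"travel":[0,0,0],"spin":0}]'
```

```text
time_s: 12.6
tcp_pos: [0.5847, 0.1011, 0.0723]
eef_rot: [-180.0, -0.0, -3.0]
contact_force: [-2.0, 0.1, 0.4]
gripper_width: 0.0003
gripper_force: 0.0
```

```bash
python3 -m handwheel '[{"grip":1,"travel":[0,0,0.04],"spin":0},{"grip":1,"travel":[0,0,0.04],"spin":0},{"grip":1,"travel":[0,0,0],"spin":0},{"grip":1,"travel":[0,0,0],"spin":0}]'
```

```text
time_s: 13.1
tcp_pos: [0.5846, 0.1011, 0.0703]
eef_rot: [-180.0, -0.0, -3.0]
contact_force: [-1.3, 0.5, 4.4]
gripper_width: 0.0004
gripper_force: 2.0
```

```bash
python3 -m handwheel '[{"grip":1,"travel":[0,0,0.03],"spin":0},{"grip":1,"travel":[0,0,0],"spin":0},{"grip":1,"travel":[0,0,0],"spin":0}]'
```

```text
time_s: 13.48
tcp_pos: [0.5846, 0.1011, 0.0702]
eef_rot: [180.0, -0.0, -3.0]
contact_force: [-4.1, -0.3, 9.1]
gripper_width: 0.0006
gripper_force: 4.9
```

```bash
python3 -m handwheel '[{"grip":1,"travel":[0,0,0.01],"spin":0},{"grip":1,"travel":[0,0,0],"spin":0},{"grip":1,"travel":[0,0,0],"spin":0},{"grip":1,"travel":[0,0,0],"spin":0},{"grip":1,"travel":[0,0,0],"spin":0},{"grip":1,"travel":[0,0,0],"spin":0}]'
python3 - <<'E'
from h import *
save('scene','s4');print(telemetry.get_state()['contact_force']);a=cv2.imread('pics/s4.png')[80:260,130:370];cv2.imwrite('pics/s4c.png',cv2.resize(a,None,fx=3.3,fy=3.3,interpolation=cv2.INTER_CUBIC))
E
```

```text
time_s: 14.22
tcp_pos: [0.5846, 0.101, 0.0701]
eef_rot: [180.0, -0.0, -3.0]
contact_force: [-4.9, 0.2, 12.0]
gripper_width: 0.0006
gripper_force: 5.8
[-4.15792822  0.0623299  11.403612  ]
```

View pics/s4c.png

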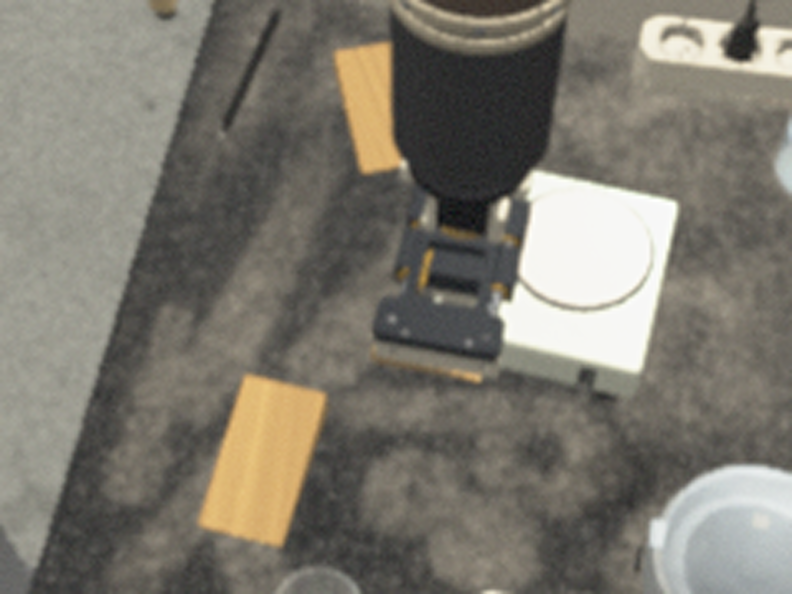

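The fingers press the corner with about 11–12 N and it doesn't give. The wedge's right edge still ends at (483,375), so it has stayed in place, and the stirrer hasn't moved. I'm handing the job in.

```bash
python3 -c "
from plant import close_job
print(close_job())"
```

```text
the job is handed in; nothing more can be done
None
```

I pushed the wedge snug under the bare stub (final push about 6.5 N), and the job was handed in with the fingers pressing that corner at about 11–12 N and no rocking seen; the judge's result was not shown.

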